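Unclip the desiccant cartridge from its dock

TASK

The spectrometer's desiccant cartridge is spent: of the two white cartridges clipped into the grey docks, it is the one with the round clear sight window on top. Squeeze in its ribbed snap tab, lift the cartridge straight up out of its dock with the tab held in, and set it down upright in the shallow steel tray without dropping it. Let go of it there, and leave the other cartridge (ribbed top) clipped in its dock.

Things in the scene. Friction and masses are not known exactly. Their poses are not given: they have to be found in the camera images.
- cartridge_grip (a point): Spent desiccant cartridge, 0.28 kg: white block 64 (own x) x 50 (own y) x 92 mm high, round clear window (28 mm wide, 12 tall) on top. Stands in a fixed grey dock (rim 50 mm above bench, 2.5 mm play), its top 46 mm sticking out. Point: on its upright centre line, 25 mm from the tab face (own +y) and 25 from the plain rigid face (-y), 26 mm above dock rim, 20 below block top, 72 above its underside. z up.
- cartridge_tab (a joint): Its snap tab, the ribbed upright plate (34 mm wide) that is the +y face: travel in towards the plain face, m. 0 sprung out, 0.010 fully in (2 to 7 N; block then 40 mm across). A barb at its foot is caught under the dock's rim until the tab is in. Pinching tab and plain face together with 15 to 30 N presses it and holds the cartridge, to be lifted 50 mm or more to come clear.
- filter_grip (a point): Dust filter cartridge, to be left alone: same white block, snap tab and grey dock, but with five raised straight ribs (6 mm tall) on top instead of the round window. The point lies as on the desiccant cartridge.
- tray_in (a point): Centre of the inner floor of the shallow, fixed steel tray, 4 mm above the bench; own x along its 180 mm length, own y along its 150 mm width (outside), walls 4 mm thick, rim 22 mm above the bench.
Things that resemble listed ones, but are neither listed nor needed, are in the scene too. Leave any yellow look-alike of the part that bears cartridge_grip alone.

How it is judged:
By the outcome, as a careful person would: the job done as asked, in the order asked, and still so for the second after the job is handed in, with the robot touching nothing.
It also fails if it takes over 43 s, if anything falls off the work surface, if the arm or the gripper's body presses on something with over 40 N, if the wrist force passes 120 N, or if a joint passes its speed limit or range.

ROBOT

A 6-joint arm with a two-finger parallel gripper is mounted at the origin on the work surface. World frame = base frame: x ahead of the robot, y to its left, z up, the work surface at z = 0. Lengths are in mm, angles in rad, forces in N, time in s.
With the tool pointing down it reaches from about 300 to 775 mm from the base axis. Payload 14.6 kg.
Tool frame: the origin (TCP) lies at the very end of the fingers, on their centre line; the grasp point (between the pads) lies 19 mm behind it; z points along the fingers, y is the line along which they close (so a half turn about z gives the same grasp; the last joint's range is limited). The gripper opens to 94 mm and grips with 3 to 60 N. Pads are 16 mm wide; open, the fingers measure 119 mm over their backs; the gripper's body (75 mm by 177 mm) begins 78 mm behind the grasp point.
Start: joints at [1.271, 0.3, 1.521, -0, 1.321, -0.067], TCP at [126.885, 535.154, 205.446] pointing down, gripper open.
Joint ranges: [-3.03, 3.03], [-0.79, 2.21], [0.23, 2.52], [-1.04, 4.18], [0, 3.07], [-2.55, 2.55]. Speed limits (rad/s): [2.22, 2.22, 2.57, 3.14, 3.14, 3.14].

INTERFACE

Orientations are given as [roll, pitch, yaw] about the fixed x, y, z axes, in that order (R = Rz(yaw) Ry(pitch) Rx(roll)).
In Python, from cell import manip, camera, get_calibration gives the robot as it stands. The module is installed in compiled form; this text tells all that it offers.
- The arm moves only by the tool jog_arm, never from a script. Its argument "plan" is one flat list of numbers, 6 for each row, row after row: the shift along the world's x, y, z in m, then the turn, a rotation vector about the world's x, y, z in degrees. A call has 1 to 20 rows; each row is the pose to reach, as a shift and turn from the pose commanded when the call began; what a row does not reach only later rows make up. A row lasts 1/10 s, in which the tool goes at most 50 mm and 8.59 degrees, less where a joint would pass 70% of its speed; a pose out of reach is approached as far as the arm can. A call with a gripper value outside its range is refused whole. "claw" is the finger opening in m, from 0 to 0.094, set as the call begins (left out, the last holds). The fingers move at their own pace and stop on an object; "force" is the grip in N (left out, the last holds). Time passes only in rows, so rows that repeat a pose let the fingers close. It gives the time, the measured TCP pose, the force, the opening and the grip force at its end, in the units of the state.
- manip.read_state(): the state, without advancing time (a new reading comes with each control period).
- camera(name): name is "side" or "top"; returns (picture, depth): 400x640x3 uint8, red, green, blue; 400x640 float32, mm along the optical axis (not along the pixel's ray), 0 where there is no reading.
- get_calibration(name): a dict with "fx", "fy", "cx", "cy" (pixels), "origin" and "attitude" of the camera in the world. Camera axes: x right, y down, z forward; pixel columns grow to the right and rows downward; lengths in mm; the calibration is good to about 2 mm. A picture is of the moment at which its call begins. get_calibration takes no time and is no camera call.
- manip.sign_off(): hands the job in; it is judged then, once.
The state is a dict: "clock": time; "joints": joint angles; "qd": joint speeds; "effort": joint torques, N m; "eef_pos": TCP position; "eef_rot": TCP orientation; "wrist_force": force on the tool from outside, world axes, zero at the start; "moment": the same for the moment, N m; "finger_gap": finger opening in mm; "finger_force": force on a finger pad.
Only numpy, scipy, OpenCV 4.12 (cv2) and the standard library are available. Lean on these libraries where they do the work, as an engineer would, in place of code of your own. Each camera call takes 0.05 s, during which the arm holds its last target. There are 200 camera calls.

## Working session

There is one attempt and no reset: what is moved stays moved. The work goes in short steps, Python scripts to look and compute and a tool call to move; the robot and the scene stay as the last step left them, time stands still between calls to the robot, and variables do not carry over. Pictures are saved under pics/ and viewed, at most 10 in all, crops included, and the job is handed in when it is done.

Besides the shell and the picture viewer there is one more tool, called by a JSON object that holds its "fn" and its "kwargs", one argument or row to a line. jog_arm: Moves the arm, as the interface text tells. Its arguments: {"type":"object","properties":{"plan":{"type":"array"},"claw":{"type":"number"},"force":{"type":"number"}},"required":["plan"]}

```bash
mkdir -p pics; cat > h.py <<'E'
import numpy as np, cv2
from cell import manip, camera, get_calibration
def snap(n):
    p,d=camera(n); np.savez(f'{n}.npz',p=p,d=d); return p,d
def cloud(n,d):
    c=get_calibration(n); v,u=np.mgrid[0:400,0:640]
    P=np.stack([(u-c['cx'])/c['fx']*d,(v-c['cy'])/c['fy']*d,d],-1)
    R=np.array(c['attitude'],float)
    if R.shape!=(3,3):
        from scipy.spatial.transform import Rotation as Ro
        R=Ro.from_euler('xyz',R).as_matrix() if R.size==3 else Ro.from_quat(R).as_matrix()
    return P@R.T+np.array(c['origin'])
E
python3 - <<'E'
from h import *
for n in ('top','side'):
    print(n,get_calibration(n)); p,d=snap(n)
    cv2.imwrite(f'pics/{n}0.png',p[...,::-1])
print(manip.read_state())
E
```

```text
top {'fx': 422.2463072654871, 'fy': 422.2463072654871, 'cx': 314.59458658035675, 'cy': 200.79407688061812, 'origin': array([414.95613059,  17.38031239, 901.88551394]), 'attitude': array([-2.94749429, -0.01603456, -1.56037914])}
side {'fx': 384.9289334194285, 'fy': 384.9289334194285, 'cx': 308.89422179367637, 'cy': 203.55221086419982, 'origin': array([548.9625154 , 589.14750953, 592.65999745]), 'attitude': array([-2.29501084, -0.01981594, -3.02898821])}
{'clock': 0.1, 'joints': array([ 1.27139548e+00,  3.00429995e-01,  1.52151567e+00, -2.91019592e-05,
        1.32069599e+00, -6.66132411e-02]), 'qd': array([ 0.00029815, -0.0001409 , -0.00067757, -0.0001149 , -0.00013716,
        0.00082475]), 'effort': array([-1.93519591e-03, -5.32642686e+01, -3.53278506e+01,  7.08203344e-02,
        2.36076565e-02, -7.61074489e-05]), 'eef_pos': array([126.82804486, 534.93629418, 204.9365447 ]), 'eef_rot': array([-3.14054410e+00, -4.16992194e-05,  2.90881224e+00]), 'wrist_force': array([-0.43606814, -0.44312905,  0.43726869]), 'moment': array([-0.00366174,  0.03104681, -0.035929  ]), 'finger_force': 0.0, 'finger_gap': 93.826711565096}
```

View pics/top0.png

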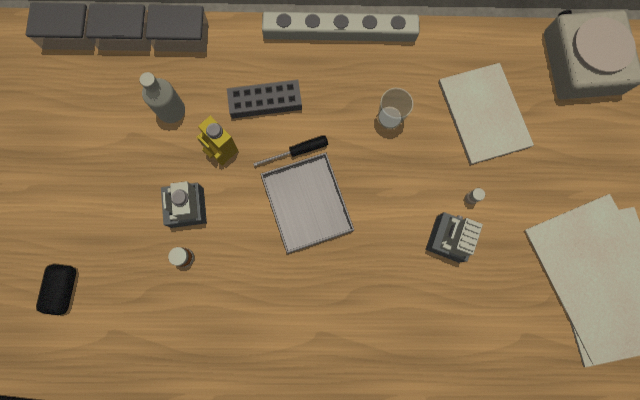

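View pics/side0.png

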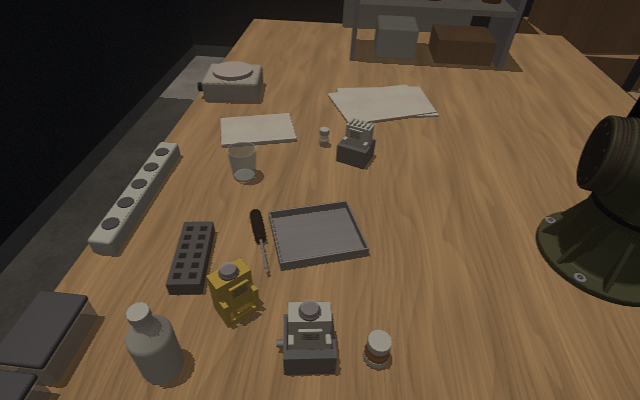

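The top view shows the window cartridge at about (180,200), the yellow look-alike at (215,140), the tray at (307,203) and the ribbed filter at (456,238). In the side view the cartridge is at (309,335). I'll measure it and zoom in.

```bash
python3 - <<'E'
from h import *
a=np.load('top.npz');b=np.load('side.npz')
A=cv2.resize(a['p'][165:240,140:230],(400*90//75*1,400),interpolation=cv2.INTER_CUBIC)
B=cv2.resize(b['p'][285:385,260:400][:, :],(300,400*100//186),interpolation=cv2.INTER_CUBIC)
B=cv2.resize(b['p'][290:380,265:345],(320,400),interpolation=cv2.INTER_CUBIC)
cv2.imwrite('pics/z.png',np.hstack([A,B[:, :]])[...,::-1])
for n,z in (('top',a),('side',b)):
    P=cloud(n,z['d']); x0=(140,160,220,245) if n=='top' else (260,285,400,400)
    sub=P[x0[1]:x0[3],x0[0]:x0[2]]; rgb=z['p'][x0[1]:x0[3],x0[0]:x0[2]].astype(int)
    Z=sub[...,2]; nb=(rgb.max(-1)-rgb.min(-1))<50
    print(n,'bench',np.median(P[300:330,250:300,2]) if n=='top' else '')
    for lo,hi in ((80,94),(96,104),(104,115),(40,58),(58,80)):
        m=((Z>lo)&(Z<hi)&nb).astype(np.uint8)
        k,l,s,c=cv2.connectedComponentsWithStats(m)
        for i in range(1,k):
            if s[i,4]<25: continue
            q=sub[l==i]; r=cv2.minAreaRect(q[:,:2].astype(np.float32))
            print(lo,hi,s[i],'med',np.median(q,0).round(1),'rect',np.round(r[0],1),np.round(r[1],1),round(r[2],1))
# tray
P=cloud('top',a['d']); S=P[150:255,258:358]; hsv=cv2.cvtColor(a['p'],cv2.COLOR_RGB2HSV)[150:255,258:358]
m=(hsv[...,1]<60).astype(np.uint8); k,l,s,c=cv2.connectedComponentsWithStats(m); i=1+s[1:,4].argmax()
q=S[l==i]; print('tray',s[i],cv2.minAreaRect(q[:,:2].astype(np.float32)),np.percentile(q[:,2],[5,50,95]))
E
```

```text
top bench -0.21206118202633206
80 94 [33 22 19 34 90] med [565.7 252.6  87.9] rect [571.2 253.9] [29.2 70.7] 70.6
80 94 [25 32  4 18 39] med [569.8 295.7  86.5] rect [571.6 295.5] [33.2  4.5] 2.2
96 104 [ 30  21  20  34 219] med [569.2 263.4  97.5] rect [576.1 267.6] [63.1 33. ] 8.6
104 115 [ 31  30  15  14 165] med [576.5 267.3 108. ] rect [576.7 268. ] [26.8 25.2] 45.3
40 58 [ 21  23  41  42 554] med [556.1 264.   49.8] rect [574.6 280.3] [79.5 78. ] 8.3
58 80 [ 30  24  25  35 142] med [555.9 253.7  67.5] rect [575.  274.2] [63.7 49.1] 6.5
58 80 [27 34  5 18 60] med [570.8 295.8  70.5] rect [571.6 295.7] [33.2  4.6] 1.0
side bench 
80 94 [ 28  36  44   7 220] med [573.1 285.   87.1] rect [572.6 284.5] [62.8  3.1] 8.3
80 94 [ 38  44  24   9 138] med [569.8 301.3  87.9] rect [570.5 300.7] [33.2  5.3] 14.0
96 104 [ 32  17  38  20 203] med [573.7 276.1  97.9] rect [572.9 271.3] [30.5 55.4] 87.7
104 115 [ 40  14  19  18 257] med [575.3 269.9 107.5] rect [575.1 269.3] [26.6 26.4] 44.5
40 58 [  23   28   54   50 1065] med [570.8 307.2  49.4] rect [573.4 280.7] [78.8 77.9] 9.2
40 58 [106  45  26  26 520] med [466.9 282.2  54.3] rect [466.6 279. ] [36.  35.8] 83.7
40 58 [61 49  5  8 26] med [551.3 281.9  49.1] rect [549.4 285.3] [ 4.6 12.6] 35.1
40 58 [33 50  5  7 32] med [593.5 288.1  49.1] rect [593.5 288.2] [6.2 1.7] 3.2
58 80 [ 28  41  43  20 290] med [574.4 287.8  64.7] rect [571.6 292.3] [63.2 17.7] 9.0
58 80 [ 38  51  24  10 170] med [570.9 301.   68.5] rect [570.3 301. ] [33.4  3.5] 10.2
tray [   3    3   93  101 5868] ((552.6873168945312, 9.650787353515625), (254.05838012695312, 149.43734741210938), 19.737394332885742) [ 1.32118711  4.06973055 21.38558409]
```

View pics/z.png

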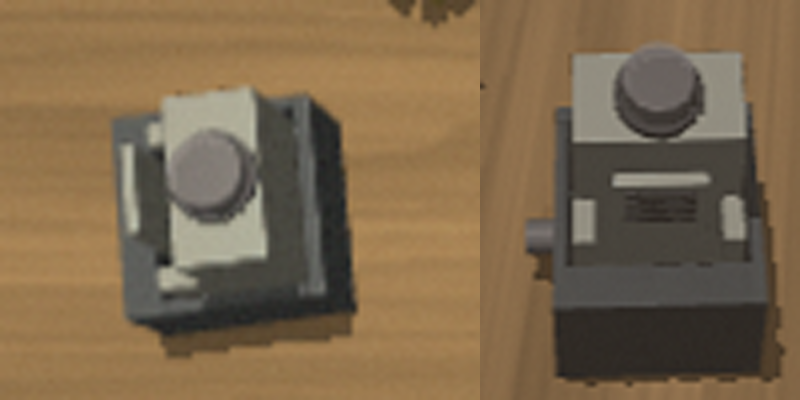

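The zoom shows the grey window on the block, the ribbed tab facing +y with its top edge at about z 88, and the dock rim at about z 50. The tab face is near y 302 and the plain face near y 252, so the yaw is about 8.5°. Next I'll get the tray centre and the obstacle heights.

```bash
python3 - <<'E'
from h import *
a=np.load('top.npz');P=cloud('top',a['d'])
S=P[150:258,255:360]; hsv=cv2.cvtColor(a['p'],cv2.COLOR_RGB2HSV)[150:258,255:360]
m=(hsv[...,1]<60).astype(np.uint8); m=cv2.morphologyEx(m,cv2.MORPH_OPEN,np.ones((9,9)))
q=S[m>0]; print('tray',cv2.minAreaRect(q[:,:2].astype(np.float32)),np.median(q[:,2]))
for nm,(u0,v0,u1,v1) in dict(bottle=(135,65,190,128),yellow=(195,112,240,168),cap=(165,243,198,272),screw=(250,133,330,168)).items():
    s=P[v0:v1,u0:u1].reshape(-1,3); s=s[s[:,2]>12]; print(nm,np.percentile(s,[2,98],axis=0).round().tolist())
c=get_calibration('top')
E
```

```text
tray ((552.6873168945312, 9.650787353515625), (254.05838012695312, 149.43734741210938), 19.737394332885742) 4.06043712757122
bottle [[765.0, 299.0, 17.0], [815.0, 352.0, 152.0]]
yellow [[672.0, 177.0, 14.0], [782.0, 245.0, 106.0]]
cap [[449.0, 258.0, 15.0], [484.0, 293.0, 58.0]]
screw [[664.0, -21.0, 13.0], [730.0, 127.0, 28.0]]
```

{"fn": "jog_arm", "kwargs": {
  "plan": [0.015, -0.009, 0, 0, 0, 1, 0.05, -0.03, 0, 0, 0, 3, 0.09, -0.053, 0, 0, 0, 5, 0.13, -0.076, 0, 0, 0, 7, 0.17, -0.1, 0, 0, 0, 9, 0.21, -0.123, 0, 0, 0, 11, 0.25, -0.147, 0, 0, 0, 13, 0.29, -0.17, 0, 0, 0, 15, 0.33, -0.194, 0, 0, 0, 17, 0.37, -0.217, 0, 0, 0, 19, 0.41, -0.241, -0.01, 0, 0, 20.5, 0.435, -0.255, -0.025, 0, 0, 21.5, 0.445, -0.261, -0.04, 0, 0, 21.8, 0.448, -0.263, -0.045, 0, 0, 21.8, 0.448, -0.263, -0.045, 0, 0, 21.8],
  "claw": 0.094,
  "force": 22
}}

```text
clock: 1.6
eef_pos: [574.0, 272.5, 159.5]
eef_rot: [-3.141, -0.002, -2.994]
wrist_force: [0.4, -0.1, -0.3]
finger_gap: 93.8
finger_force: 0.0
```

```bash
python3 - <<'E'
from h import *
b,bd=snap('side'); s=manip.read_state(); print({k:np.round(s[k],3) for k in('clock','eef_pos','eef_rot','joints','wrist_force')})
cv2.imwrite('pics/s1.png',cv2.resize(b[150:400,180:440],None,fx=2.2,fy=2.2,interpolation=cv2.INTER_CUBIC)[...,::-1])
a=np.load('top.npz');P=cloud('top',a['d'])
S=P[150:258,255:360]; hsv=cv2.cvtColor(a['p'],cv2.COLOR_RGB2HSV)[150:258,255:360]
m=(hsv[...,1]<60).astype(np.uint8); m=cv2.morphologyEx(m,cv2.MORPH_OPEN,np.ones((9,9)))
m[S[...,2]>40]=0
q=S[m>0]; print('tray',cv2.minAreaRect(q[:,:2].astype(np.float32)),np.median(q,0))
E
```

```text
{'clock': np.float64(1.65), 'eef_pos': array([574.063, 272.917, 160.557]), 'eef_rot': array([ 3.142, -0.   , -2.993]), 'joints': array([ 0.386,  0.527,  1.308,  0.   ,  1.307, -1.333]), 'wrist_force': array([ 0.386, -0.221, -0.009])}
tray ((587.69091796875, 22.35283660888672), (179.7245330810547, 149.41787719726562), 19.63442039489746) [587.5051854   22.22969962   4.05209073]
```

View pics/s1.png

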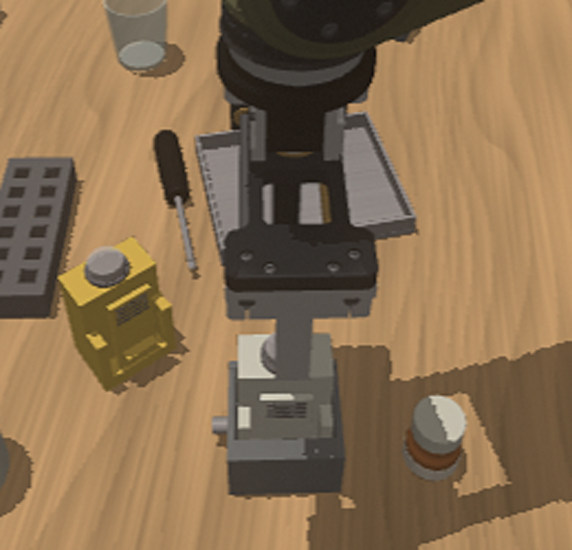

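The fingers straddle the block and the near finger at crop (295,350) lines up with the tab at (290,410). I'll compare the finger's position in the depth image with the robot state to find any camera bias.

```bash
python3 - <<'E'
from h import *
b=np.load('side.npz');P=cloud('side',b['d']);
m=(P[...,2]>164)&(P[...,2]<215)&(P[...,1]>318)&(P[...,1]<350)&(abs(P[...,0]-570)<40)
q=P[m];print('finger',len(q),np.median(q,0),np.percentile(q,[2,98],axis=0).round(1).tolist())
t=np.array([-.148,.989]); e=np.array([574.06,272.92])
print('along',np.median((q[:,:2]-e)@t),'across',np.median((q[:,:2]-e)@[.989,.148]))
m=(P[...,2]>60)&(P[...,2]<86)&(P[...,1]>297)&(P[...,1]<312)&(abs(P[...,0]-571)<14)
q=P[m];print('tab',len(q),'along',np.percentile((q[:,:2]-e)@t,[10,50,90]),'across',np.median((q[:,:2]-e)@[.989,.148]))
f=np.polyfit(q[:,0],q[:,1],1);print('tab slope deg',np.degrees(np.arctan(f[0])))
E
```

```text
finger 343 [565.98966759 331.12255578 192.84127424] [[556.9, 329.3, 169.2], [574.8, 332.8, 214.4]]
along 58.69706560055281 across 0.6721988159847326
tab 160 along [27.51139948 28.22832176 29.20822326] across 1.233589884184203
tab slope deg 8.36524180526565
```

{"fn": "jog_arm", "kwargs": {
  "plan": [0.001, -0.001, -0.015, 0, 0, 0, 0.001, -0.001, -0.035, 0, 0, 0, 0.001, -0.001, -0.055, 0, 0, 0, 0.001, -0.001, -0.075, 0, 0, 0, 0.001, -0.001, -0.09, 0, 0, 0, 0.001, -0.001, -0.1, 0, 0, 0, 0.001, -0.001, -0.103, 0, 0, 0, 0.001, -0.001, -0.103, 0, 0, 0]
}}

```text
clock: 2.45
eef_pos: [575.9, 271.3, 57.6]
eef_rot: [3.142, 0.0, -2.994]
wrist_force: [-0.0, -0.9, -0.2]
finger_gap: 94.1
finger_force: 0.0
```

{"fn": "jog_arm", "kwargs": {
  "plan": [0, 0, 0, 0, 0, 0, 0, 0, 0, 0, 0, 0, 0, 0, 0, 0, 0, 0, 0, 0, 0, 0, 0, 0, 0, 0, 0, 0, 0, 0, 0, 0, 0, 0, 0, 0, 0, 0, 0, 0, 0, 0, 0, 0, 0, 0, 0, 0],
  "claw": 0.03,
  "force": 22
}}

```text
clock: 3.25
eef_pos: [576.0, 271.0, 57.6]
eef_rot: [-3.141, 0.0, -2.994]
wrist_force: [-0.1, -0.1, 2.9]
finger_gap: 38.7
finger_force: 22.0
```

{"fn": "jog_arm", "kwargs": {
  "plan": [0, 0, 0.003, 0, 0, 0, 0, 0, 0.008, 0, 0, 0, 0, 0, 0.014, 0, 0, 0, 0, 0, 0.02, 0, 0, 0, 0, 0, 0.02, 0, 0, 0]
}}

```text
clock: 3.75
eef_pos: [576.3, 271.3, 78.6]
eef_rot: [3.141, 0.002, -2.994]
wrist_force: [0.2, -0.1, -2.5]
finger_gap: 38.8
finger_force: 22.0
```

{"fn": "jog_arm", "kwargs": {
  "plan": [0, 0, 0.007, 0, 0, 0, 0, 0, 0.018, 0, 0, 0, 0, 0, 0.03, 0, 0, 0, 0, 0, 0.042, 0, 0, 0, 0, 0, 0.054, 0, 0, 0, 0, 0, 0.06, 0, 0, 0, 0, 0, 0.06, 0, 0, 0]
}}

```text
clock: 4.45
eef_pos: [576.3, 271.3, 138.7]
eef_rot: [3.141, 0.002, -2.994]
wrist_force: [-0.2, -0.3, -2.5]
finger_gap: 39.1
finger_force: 22.0
```

```bash
python3 - <<'E'
from h import *
b,bd=snap('side'); s=manip.read_state(); print({k:np.round(s[k],3) for k in('clock','eef_pos','finger_gap','wrist_force')})
cv2.imwrite('pics/s2.png',cv2.resize(b[150:400,180:440],None,fx=2.2,fy=2.2,interpolation=cv2.INTER_CUBIC)[...,::-1])
E
```

```text
{'clock': np.float64(4.5), 'eef_pos': array([575.924, 271.187, 137.715]), 'finger_gap': np.float64(39.189), 'wrist_force': array([ 0.053, -0.578, -2.85 ])}
```

View pics/s2.png

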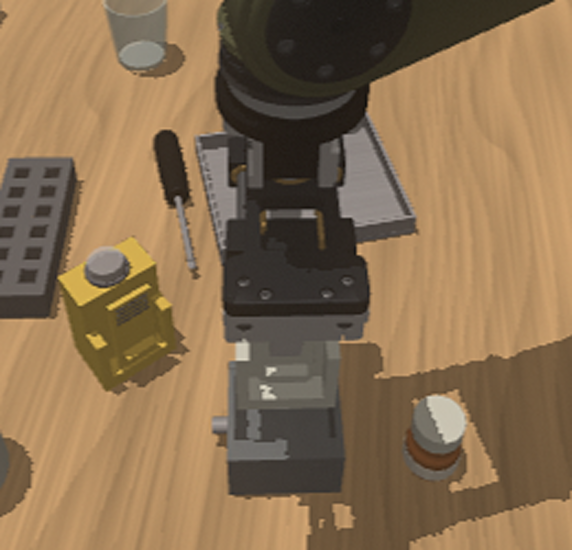

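The cartridge hangs clear above its now-empty dock at crop (285,440). I'll carry it to the tray.

{"fn": "jog_arm", "kwargs": {
  "plan": [0, -0.006, 0, 0, 0, 0, 0.001, -0.02, 0, 0, 0, 0, 0.002, -0.042, 0, 0, 0, 0, 0.003, -0.067, 0, 0, 0, 0, 0.004, -0.092, 0, 0, 0, 0, 0.006, -0.117, 0, 0, 0, 0, 0.007, -0.142, 0, 0, 0, 0, 0.008, -0.167, 0, 0, 0, 0, 0.009, -0.192, 0, 0, 0, 0, 0.01, -0.217, 0, 0, 0, 0, 0.011, -0.236, 0, 0, 0, 0, 0.012, -0.248, 0, 0, 0, 0, 0.012, -0.253, 0, 0, 0, 0, 0.012, -0.253, 0, 0, 0, 0, 0.012, -0.253, 0, 0, 0, 0]
}}

```text
clock: 6.0
eef_pos: [587.8, 18.7, 137.4]
eef_rot: [3.141, -0.0, -2.994]
wrist_force: [-0.5, 0.9, -3.4]
finger_gap: 39.1
finger_force: 22.0
```

{"fn": "jog_arm", "kwargs": {
  "plan": [0, 0, -0.008, 0, 0, 0, 0, 0, -0.022, 0, 0, 0, 0, 0, -0.038, 0, 0, 0, 0, 0, -0.053, 0, 0, 0, 0, 0, -0.063, 0, 0, 0, 0, 0, -0.069, 0, 0, 0, 0, 0, -0.072, 0, 0, 0, 0, 0, -0.072, 0, 0, 0]
}}

```text
clock: 6.8
eef_pos: [587.9, 18.2, 65.4]
eef_rot: [-3.142, -0.0, -2.994]
wrist_force: [-0.2, -0.5, -2.4]
finger_gap: 39.1
finger_force: 22.0
```

```bash
python3 - <<'E'
from h import *
b,bd=snap('side'); s=manip.read_state(); print({k:np.round(s[k],3) for k in('clock','eef_pos','finger_gap','wrist_force')})
cv2.imwrite('pics/s3.png',cv2.resize(b[130:300,220:420],None,fx=3,fy=3,interpolation=cv2.INTER_CUBIC)[...,::-1])
E
```

```text
{'clock': np.float64(6.85), 'eef_pos': array([588.084,  18.145,  65.74 ]), 'finger_gap': np.float64(38.773), 'wrist_force': array([ 0.005, -0.554, -3.061])}
```

View pics/s3.png

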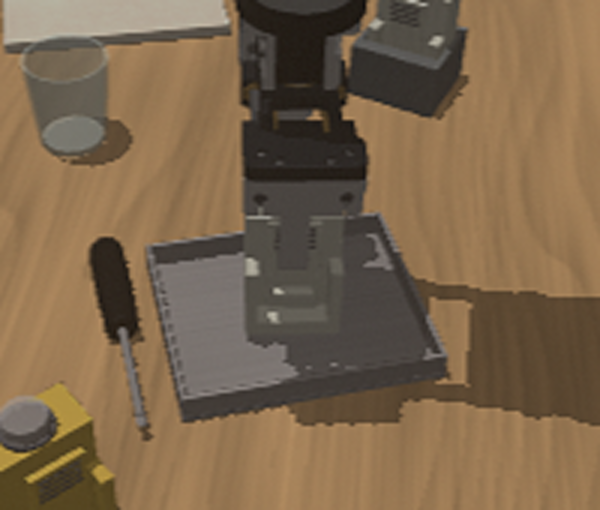

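The cartridge hangs upright over the middle of the tray, with its foot at about (290,335). I'll lower it gently to contact.

{"fn": "jog_arm", "kwargs": {
  "plan": [0, 0, -0.002, 0, 0, 0, 0, 0, -0.004, 0, 0, 0, 0, 0, -0.0055, 0, 0, 0, 0, 0, -0.0065, 0, 0, 0, 0, 0, -0.0075, 0, 0, 0, 0, 0, -0.0075, 0, 0, 0, 0, 0, -0.0075, 0, 0, 0]
}}

```text
clock: 7.55
eef_pos: [587.9, 18.2, 58.0]
eef_rot: [3.142, -0.0, -2.994]
wrist_force: [-0.2, 0.5, -3.3]
finger_gap: 38.5
finger_force: 22.0
```

{"fn": "jog_arm", "kwargs": {
  "plan": [0, 0, -0.0005, 0, 0, 0, 0, 0, -0.001, 0, 0, 0, 0, 0, -0.001, 0, 0, 0, 0, 0, -0.001, 0, 0, 0]
}}

```text
clock: 7.95
eef_pos: [588.1, 18.1, 57.5]
eef_rot: [-3.141, 0.001, -2.994]
wrist_force: [-1.5, -0.6, 5.8]
finger_gap: 39.1
finger_force: 22.0
```

{"fn": "jog_arm", "kwargs": {
  "plan": [0, 0, 0, 0, 0, 0, 0, 0, 0, 0, 0, 0, 0, 0, 0, 0, 0, 0, 0, 0, 0, 0, 0, 0, 0, 0, 0, 0, 0, 0, 0, 0, 0, 0, 0, 0, 0, 0, 0, 0, 0, 0, 0, 0, 0, 0, 0, 0],
  "claw": 0.094
}}

```text
clock: 8.75
eef_pos: [587.9, 18.1, 56.9]
eef_rot: [-3.142, -0.0, -2.994]
wrist_force: [-0.3, 1.0, 0.1]
finger_gap: 94.0
finger_force: 0.0
```

{"fn": "jog_arm", "kwargs": {
  "plan": [0, 0, 0.01, 0, 0, 0, 0, 0, 0.03, 0, 0, 0, 0, 0, 0.06, 0, 0, 0, 0, 0, 0.09, 0, 0, 0, 0, 0, 0.12, 0, 0, 0, 0, 0, 0.15, 0, 0, 0, -0.03, 0, 0.16, 0, 0, 0, -0.07, 0, 0.16, 0, 0, 0, -0.11, 0, 0.16, 0, 0, 0, -0.15, 0, 0.16, 0, 0, 0, -0.17, 0, 0.16, 0, 0, 0, -0.17, 0, 0.16, 0, 0, 0, -0.17, 0, 0.16, 0, 0, 0]
}}

```text
clock: 10.05
eef_pos: [418.4, 18.1, 217.9]
eef_rot: [-3.141, 0.002, -2.994]
wrist_force: [0.4, -0.1, -0.7]
finger_gap: 93.8
finger_force: 0.0
```

```bash
python3 - <<'E'
from h import *
b,bd=snap('side'); s=manip.read_state(); print({k:np.round(s[k],3) for k in('clock','eef_pos','finger_gap','finger_force','wrist_force')})
cv2.imwrite('pics/s4.png',cv2.resize(b[100:400,180:440],None,fx=2,fy=2,interpolation=cv2.INTER_CUBIC)[...,::-1])
E
```

```text
{'clock': np.float64(10.1), 'eef_pos': array([418.633,  18.121, 217.526]), 'finger_gap': np.float64(93.818), 'finger_force': np.float64(0.0), 'wrist_force': array([0.696, 0.152, 0.885])}
```

View pics/s4.png

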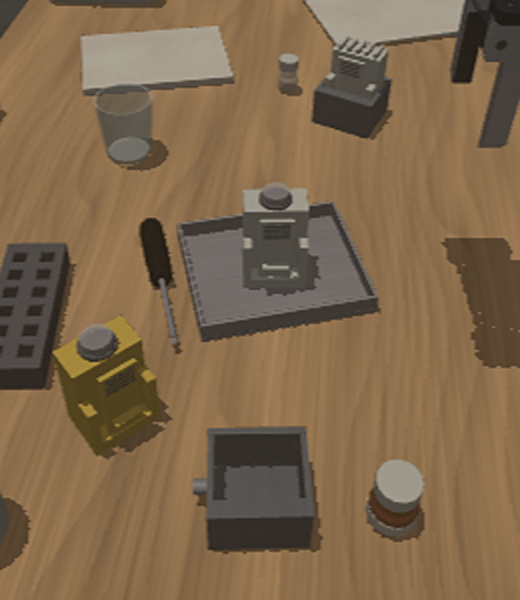

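The cartridge stands upright in the tray at crop (275,240) and its dock at (260,490) is empty. The filter at (350,85) is still clipped in, and the arm is clear.

```bash
python3 -c "
from cell import manip; print(manip.sign_off())"
```

```text
the job is handed in; nothing more can be done
None
```

The spent desiccant cartridge was unclipped, lifted out and set upright in the steel tray, the filter cartridge was left clipped in its dock, and I handed the job in at about 10 s on the robot's clock.

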